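Lift the probe and hold the spring-loaded sample stage out at its mark

ROBOT

A 6-joint arm with a two-finger parallel gripper is mounted at the origin on the work surface. World frame = base frame: x ahead of the robot, y to its left, z up, the work surface at z = 0. Lengths are in m, angles in rad, forces in N, time in s.
With the tool pointing down it reaches from about 0.35 to 0.975 m from the base axis. Payload 4.9 kg.
Tool frame: the origin (TCP) lies at the very end of the fingers, on their centre line; the grasp point (between the pads) lies 19 mm behind it (manip.hold_point_z is the distance from the TCP to the grasp point, in m); z points along the fingers, x is the direction in which the jaws open and shut, and the axes are right-handed (so a half turn about z gives the same grasp; the last joint's range is limited). The gripper opens to 85 mm and grips with 20 to 120 N. Pads are 22 mm wide; open, the fingers measure 114 mm over their backs; the gripper's body (76 mm by 85 mm) begins 54 mm behind the grasp point. The pads swing forward as they close: fully open they stand 13 mm farther back than shut.
Start: joints at [-1.437, 0.053, 1.613, -0, 1.476, -0.119], TCP at [0.156, -0.605, 0.231] pointing down, gripper open.
Joint ranges: [-3.01, 3.01], [-1.01, 2.22], [0.06, 2.58], [-1.02, 4.17], [0.09, 2.62], [-3.14, 3.14]. Speed limits (rad/s): [2.57, 2.57, 3.14, 3.14, 3.14, 3.14].

INTERFACE

Orientations are given as a unit quaternion [w, x, y, z].
In Python, from plant import manip gives the robot as it stands.
- The arm moves only by the shell command python3 -m handwheel 'ROWS' [OPENING]. ROWS is JSON, a list of rows, each an object of numbers: "dx", "dy", "dz": the shift along the tool's x, y, z in m; "ax", "ay", "az": the turn, a rotation vector about the tool's x, y, z in rad. In form: [{"dx": .., "dy": .., "dz": .., "ax": .., "ay": .., "az": ..}, ...]. A call has 1 to 5 rows; each row is the pose to reach, as a shift and turn from the pose commanded when the call began, along the tool's axes at that moment; what a row does not reach only later rows make up. A row lasts 1/8 s, in which the tool goes at most 62.5 mm and 10.7 degrees, less where a joint would pass 70% of its speed; a pose out of reach is approached as far as the arm can. A call with a gripper value outside its range is refused whole. OPENING is the closure in counts, from 0 (fully open) to 255 (shut), set as the call begins (- or left out, the last holds). The fingers move at their own pace and stop on an object; the grip force is fixed at half the most. Time passes only in rows, so rows that repeat a pose let the fingers close. It gives the time, the measured TCP pose, the force and the opening at its end, in the units of the state.
- manip.state(): the state, without advancing time (a new reading comes with each control period).
- manip.grab_frame(name): name is "side" or "top"; returns a dict with "image" (400x640x3 uint8, blue, green, red), "z_map" (400x640 float32, m along the optical axis (not along the pixel's ray), 0 where there is no reading), "K" (3x3 intrinsics, pixels), "xyz" and "rotation" of the camera in the world. Camera axes: x right, y up, looking along -z (the intrinsics and any distortion apply to the point x, -y, -z); pixel columns grow to the right and rows downward; lengths in m; the calibration is good to about 2 mm. A picture is of the moment at which its call begins.
- manip.job_done(): hands the job in, once; it reports no verdict.
The state is a dict: "time": time; "joint_pos": joint angles; "joint_vel": joint speeds; "joint_efforts": joint torques, N m; "tool_pos": TCP position; "tool_rot": TCP orientation; "contact_force": force on the tool from outside, world axes, zero at the start; "ft_torque": the same for the moment, N m; "gripper_width": opening from 0.0 (shut) to 1.0 (fully open).
Only numpy, scipy, OpenCV 4.12 (cv2) and the standard library are available. Lean on these libraries where they do the work, as an engineer would, in place of code of your own. Each camera call takes 0.05 s, during which the arm holds its last target.

TASK

The probe of the small white and purple surface profiler is down at the sample: press the green-padded lifting lever on the side of its head all the way down so that the probe is raised, and only then pull the sample stage out by its yellow handle, against its spring, until the stage's white pointer stands within the width of the orange mark clip on the base. Finish while still holding the handle with the stage steady at that mark (it springs back if let go), with the lever still down, and leave the other things on the bench where they are.

Things in the scene. Friction and masses are not known exactly. Their poses are not given: they have to be found in the camera images.
- lever (a joint): Head's lifting lever, rad: 0 = raised, 0.5 rad above level (probe down); 0.95 = fully down at its stop, 0.45 rad below level (probe lifted 18 mm). Level pivot parallel to the stage's travel, 10 mm off the head's -y face, 190 mm above the bench; the arm points away from the head and ends in a green pad. Stays where left; 3 to 4 N down on the pad moves it. Starts at 0 to 0.1.
- lever_pad (a point): Centre of the green pad (30 x 30 x 6 mm) at the lever's free end, 70 mm from the pivot; moves and turns with the lever. The head's top is 220 mm above the bench; the pad stands out to the side of the head with nothing above or under it, so it can be pressed straight down.
- stage: Sample stage; origin at the centre of its yellow bar handle, 54 mm above the bench: 14 mm thick (x), 76 wide (y), 36 tall. Two 8 mm rods at y = +-30 mm, 12 mm below its centre, carry it; 48 mm free between it and the base (32 mm high) when in. Pinch from above, fingers closing along x. Board below is 12 mm high. x along the travel (pull to -x), z up.
- stage_pointer (a point): Tip of the white pointer (a bar 4 mm wide along x) on the stage's -y side, on its centre line, 49 mm above the bench; travels with the stage, always 118 mm behind the handle's centre (to +x). Axes: as the stage's. The stage starts in; it can be pulled out 65 mm; the spring draws it back with 3 N when in, 10 N at 60 mm.
- mark_line (a point): Point on the centre line of the orange mark clip (10 mm wide along x, 36 long along y, this point 2 mm from its inner end; fixed at the -y edge of the base, just below the pointer's path). The pointer is at the mark when both have the same x in the profiler's axes (the stage's axes). With the stage in, the mark lies 28 to 52 mm from the pointer towards -x.
- controller: Grey temperature controller, 150 x 100 x 60 mm, green digits; origin under its centre. Leave alone.
- bin: Blue open parts bin, 120 x 100 x 55 mm; origin under its centre. Leave alone.
- jar: Amber sample jar, 50 mm diameter, 60 mm tall; origin under its centre. Leave alone.
- driver: Red-handled screwdriver lying flat, 160 mm long; origin under its middle. Leave alone.

How it is judged:
On the way, in this order (a step that is already met when the one before it is completed fails the run):
1. the lever is fully down with the stage still in (value of joint lever above 0.85 rad and distance of stage from where it was at the start of the episode below 0.006 m), for 0.2 s.
2. the stage is held out with its pointer at the mark (x of stage_pointer in the frame of mark_line between -0.005 and 0.005 m and contact force between the fingers and stage above 2 N), for 0.3 s.
At the end, for the whole second after the job is handed in: The pointer is within 5 mm of the middle of the mark clip along the travel, the stage is steady (under 10 mm/s) and held by the fingers on the yellow handle (over 2 N), the lever is within 0.1 rad of fully down, and the other things are within 20 mm of where they began (all of step 2 and value of joint lever above 0.85 rad and linear speed of stage below 0.01 m/s and distance of each of controller, bin, jar, driver from where it was at the start of the episode below 0.02 m); the arm keeps its last pose, push and grip.
It fails at once if the stage is moved more than 6 mm while the lever is not down (probe still at the sample) (distance of stage from where it was at the start of the episode above 0.006 m and value of joint lever below 0.8 rad).
It fails at once if the temperature controller is moved more than 20 mm (distance of controller from where it was at the start of the episode above 0.02 m).
It fails at once if the blue bin is moved more than 20 mm (distance of bin from where it was at the start of the episode above 0.02 m).
It fails at once if the sample jar is moved more than 20 mm (distance of jar from where it was at the start of the episode above 0.02 m).
It fails at once if the screwdriver is moved more than 20 mm (distance of driver from where it was at the start of the episode above 0.02 m).
It also fails if it takes over 42 s, if anything falls off the work surface, if the arm or the gripper's body presses on something with over 40 N, if the wrist force passes 120 N, or if a joint passes its speed limit or range.

## Working session

There is one attempt and no reset: what is moved stays moved. The work goes in short steps, Python scripts to look and compute and a shell command to move; the robot and the scene stay as the last step left them, time stands still between calls to the robot, and variables do not carry over. Pictures are saved under pics/ and viewed, and the job is handed in when it is done.

```bash
mkdir -p pics; ls; python3 - <<'E'
from plant import manip
import cv2,pickle,numpy as np
s=manip.state();print(s)
for n in("side","top"):
    f=manip.grab_frame(n);cv2.imwrite(f"pics/{n}0.png",f["image"]);pickle.dump(f,open(f"{n}0.pkl","wb"));print(n,f["K"],f["xyz"],f["rotation"],f.keys())
E
```

```text
pics
{'time': 0.0, 'joint_pos': array([-1.43701848e+00,  5.33646490e-02,  1.61429459e+00, -4.16340375e-05,
        1.47599838e+00, -1.18987501e-01]), 'joint_vel': array([ 0.00015054, -0.00033977,  0.00149486,  0.00045344, -0.00057376,
        0.00020877]), 'joint_efforts': array([-2.14053267e-03, -3.93685806e+01, -3.70177603e+01, -3.23602035e-04,
        7.05950733e-03,  5.14505388e-06]), 'tool_pos': array([ 0.1562143 , -0.60451809,  0.23005784]), 'tool_rot': array([-7.09895088e-04,  7.90596267e-01, -6.12336897e-01, -7.49996875e-04]), 'contact_force': array([ 0.07222793,  0.44536684, -0.31944072]), 'ft_torque': array([-0.021159 , -0.0134723, -0.0341834]), 'gripper_width': 0.9987566762982569}
side [[370.96539007   0.         313.34983656]
 [  0.         370.96539007 202.25224462]
 [  0.           0.           1.        ]] [0.95709847 0.78921177 0.72347556] [0.18277944 0.1080203  0.4620149  0.86108392] dict_keys(['image', 'z_map', 'K', 'xyz', 'rotation'])
top [[518.94387984   0.         312.50877129]
 [  0.         518.94387984 204.58875913]
 [  0.           0.           1.        ]] [0.42655198 0.00685685 1.75581556] [ 0.71480799  0.04351354 -0.04026181 -0.69680349] dict_keys(['image', 'z_map', 'K', 'xyz', 'rotation'])
```

View pics/side0.png

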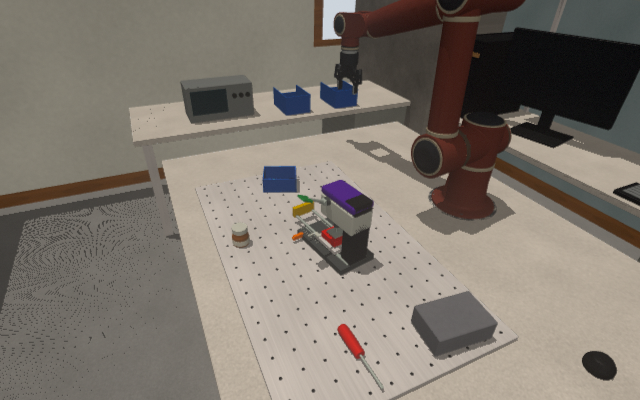

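View pics/top0.png

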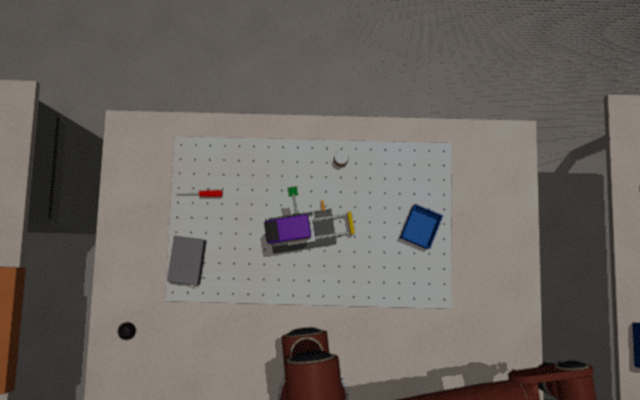

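```bash
cat > h.py <<'E'
import numpy as np,cv2,pickle
from scipy.spatial.transform import Rotation as R
def rot(q): return R.from_quat([q[1],q[2],q[3],q[0]])
def ray(f,u,v):
    K=f["K"]; d=np.array([(u-K[0,2])/K[0,0],-(v-K[1,2])/K[1,1],-1.]); return f["xyz"],rot(f["rotation"]).apply(d)
def onz(f,u,v,z):
    o,d=ray(f,u,v); return o+d*(z-o[2])/d[2]
def proj(f,p):
    c=rot(f["rotation"]).inv().apply(np.asarray(p)-f["xyz"]);K=f["K"];return K[0,0]*c[0]/-c[2]+K[0,2],K[1,1]*-c[1]/-c[2]+K[1,2]
def tri(f,a,g,b):
    o1,d1=ray(f,*a);o2,d2=ray(g,*b);d1=d1/np.linalg.norm(d1);d2=d2/np.linalg.norm(d2)
    t=np.linalg.lstsq(np.c_[d1,-d2],o2-o1,rcond=None)[0];p,q=o1+t[0]*d1,o2+t[1]*d2
    return (p+q)/2,np.linalg.norm(p-q)
E
python3 - <<'E'
from h import *
S=pickle.load(open("side0.pkl","rb"));T=pickle.load(open("top0.pkl","rb"))
for f,n,(x0,x1,y0,y1) in((S,"side",(280,390,170,275)),(T,"top",(255,365,170,260))):
    im=f["image"];cv2.imwrite(f"pics/{n}0c.png",cv2.resize(im[y0:y1,x0:x1],None,fx=6,fy=6,interpolation=cv2.INTER_NEAREST)[:600,:800])
    hsv=cv2.cvtColor(im,cv2.COLOR_BGR2HSV)
    for c,lo,hi in(("yellow",(22,150,80),(33,255,255)),("orange",(8,150,80),(20,255,255)),("green",(50,120,60),(85,255,255)),("purple",(120,120,60),(145,255,255))):
        m=cv2.inRange(hsv,lo,hi);m2=np.zeros_like(m);m2[y0:y1,x0:x1]=m[y0:y1,x0:x1]
        k,l,st,ce=cv2.connectedComponentsWithStats(m2)
        for i in range(1,k):
            if st[i,4]>5:
                z=np.median(f["z_map"][l==i]);p=onz(f,*ce[i],0);o,d=ray(f,*ce[i]);print(n,c,st[i],ce[i].round(1),(o+d*z).round(4))
E
```

```text
side yellow [293 202  20  15 173] [302.2 208.1] [ 0.5768 -0.1027  0.0628]
side orange [292 232  12   8  55] [297.5 235.4] [ 0.6299 -0.0142  0.0343]
side green [298 195  15   7  49] [304.9 198.2] [0.6479 0.0806 0.2264]
side purple [322 180  39  35 619] [341.1 193.4] [0.5472 0.0832 0.2172]
top yellow [348 212   6  22  79] [350.5 222.6] [ 0.5708 -0.1077  0.0745]
top orange [322 201   3  10  18] [322.6 206.3] [ 0.6264 -0.0164  0.0365]
top green [288 187   9   9  59] [292.3 190.9] [0.6481 0.0773 0.2267]
top purple [266 214  44  29 776] [292.  227.8] [0.5386 0.0753 0.2205]
```

```bash
ls -la pics
```

```text
total 1032
drwxr-xr-x 2 agent agent   4096 Dec  6 22:58 .
drwxr-xr-x 3 agent agent   4096 Dec  6 22:58 ..
-rw-r--r-- 1 agent agent 347739 Dec  6 22:58 side0.png
-rw-r--r-- 1 agent agent 170425 Dec  6 22:58 side0c.png
-rw-r--r-- 1 agent agent 370416 Dec  6 22:58 top0.png
-rw-r--r-- 1 agent agent 153560 Dec  6 22:58 top0c.png
```

View pics/side0c.png

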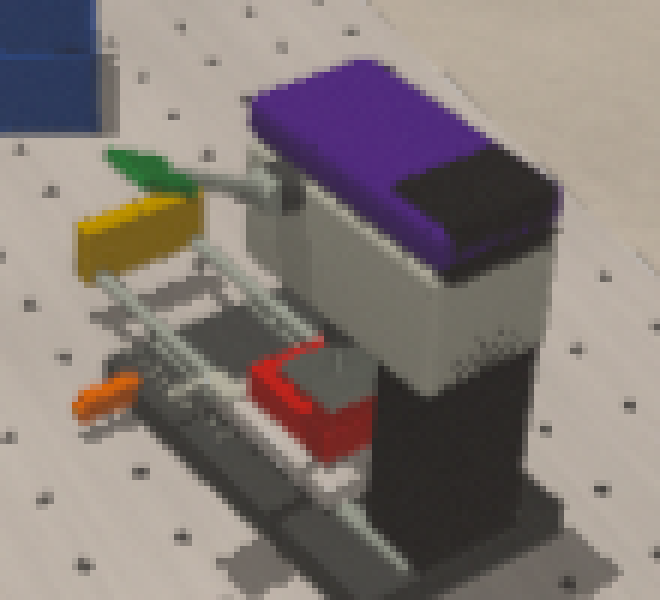

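View pics/top0c.png

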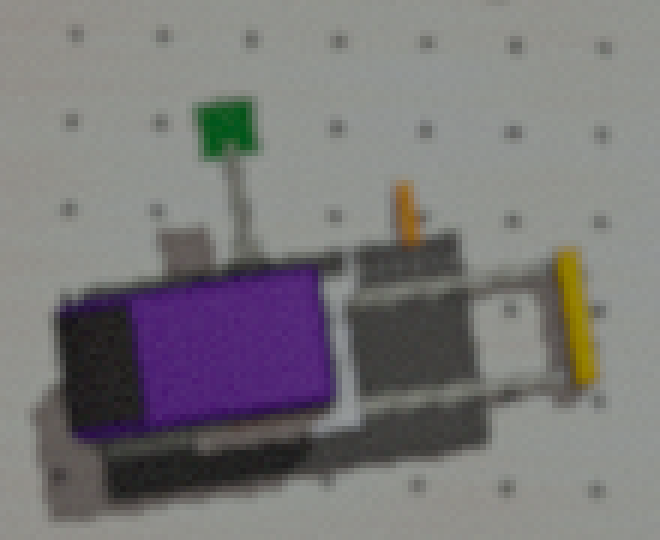

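```bash
python3 - <<'E'
from h import *
S=pickle.load(open("side0.pkl","rb"));T=pickle.load(open("top0.pkl","rb"))
hs=lambda f,lo,hi,b:(lambda m:np.argwhere(m)[:,::-1]+np.array([b[0],b[2]]))(cv2.inRange(cv2.cvtColor(f["image"],cv2.COLOR_BGR2HSV),lo,hi)[b[2]:b[3],b[0]:b[1]])
bT=(255,365,170,260)
for c,lo,hi,z in(("purple+black",(120,120,60),(145,255,255),.22),("yellow",(22,150,60),(33,255,255),.072),("orange",(8,130,60),(20,255,255),.03),("green",(50,120,60),(85,255,255),.22)):
    px=hs(T,lo,hi,bT);w=np.array([onz(T,u,v,z)[:2] for u,v in px])
    r=cv2.minAreaRect((w*1000).astype(np.float32));print(c,r)
    e,V=np.linalg.eigh(np.cov(w.T));v=V[:,1];print(' pca major angle',np.degrees(np.arctan2(v[1],v[0]))%180,'mean',w.mean(0))
print('tri green',tri(S,(304.9,198.2),T,(292.3,190.9)))
print('tri orange',tri(S,(297.5,235.4),T,(322.6,206.3)))
print('tri yellow',tri(S,(302.2,208.1),T,(350.5,222.6)))
print('ptr side',onz(S,280+187/6,170+388/6,.049), 'Z',S["z_map"][232:238,306:314])
# rods in top (z .042)
for p in((350,297),(545,275),(365,402),(572,375)): print(onz(T,255+p[0]/6-.5,170+p[1]/6-.5,.046))
s=np.array([0.7148,.0435,-.0403,-.6968])
E
```

```text
purple+black ((536.9550170898438, 88.0850601196289), (70.21124267578125, 126.21228790283203), 9.589920043945312)
 pca major angle 102.13220551116613 mean [0.53870759 0.07529876]
yellow ((571.5317993164062, -107.85682678222656), (70.005615234375, 11.961854934692383), 9.113466262817383)
 pca major angle 9.799470154878975 mean [ 0.57108516 -0.10785761]
orange ((595.8216552734375, -52.560794830322266), (123.09068298339844, 22.201305389404297), 48.378475189208984)
 pca major angle 49.36958554735069 mean [ 0.62589046 -0.01955403]
green ((648.725341796875, 77.38566589355469), (22.328630447387695, 24.0899658203125), 11.148080825805664)
 pca major angle 120.20869961159352 mean [0.64911059 0.07764252]
tri green (array([0.64759144, 0.07791949, 0.22481937]), np.float64(0.0016907039585440807))
tri orange (array([ 0.62773046, -0.01686362,  0.03149217]), np.float64(0.001847847167100785))
tri yellow (array([ 0.57317957, -0.10929002,  0.05754111]), np.float64(0.001826065521350878))
ptr side [0.59888054 0.01558376 0.049     ] Z [[1.1195916 1.1174016 1.1187209 1.1184947 1.1151173 1.1142505 1.1119004
  1.105744 ]
 [1.1170094 1.1182746 1.1139576 1.1130282 1.1165491 1.1144378 1.0876515
  1.0833603]
 [1.1124557 1.1103245 1.1128612 1.109624  1.0780565 1.0777702 1.0814813
  1.0840197]
 [1.1030409 1.1075945 1.072793  1.0787232 1.0749997 1.0793937 1.080237
  1.1057067]
 [1.1065979 1.1014032 1.0740451 1.077172  1.1009045 1.1064122 1.1057715
  1.1024117]
 [1.0962718 1.099453  1.0985099 1.101334  1.0965213 1.1004189 1.102527
  1.0992024]]
[0.58212769 0.01505199 0.046     ]
[ 0.59703598 -0.09215412  0.046     ]
[0.52449581 0.00533778 0.046     ]
[ 0.54222379 -0.10798638  0.046     ]
```

```bash
cat >> h.py <<'E'
def plan(target,yaw=None):
    # shift in tool axes from measured pose, az to bring tool x along direction yaw (mod pi)
    from plant import manip
    s=manip.state();r=rot(s["tool_rot"]);print("t",s["time"],"tcp",s["tool_pos"].round(4),"F",s["contact_force"].round(1),"w",round(s["gripper_width"],3),"j",s["joint_pos"].round(2))
    print("shift",r.inv().apply(np.array(target)-s["tool_pos"]).round(4))
    m=r.as_matrix();a=np.arctan2(m[1,0],m[0,0]);print("toolx yaw",np.degrees(a),"tool z",m[:,2].round(3))
    if yaw is not None:
        d=(yaw-a+np.pi/2)%np.pi-np.pi/2;print("az (tool z down)",-d)
E
python3 - <<'E'
from h import *
plan((.652,.0785,.28),np.radians(99))
E
```

```text
t 0.1 tcp [ 0.1563 -0.6046  0.2302] F [ 0.5 -0.2  0.4] w 1.001 j [-1.44  0.05  1.61 -0.    1.48 -0.12]
shift [-0.5374 -0.6509 -0.0487]
toolx yaw -75.51208559155067 tool z [-0.     0.002 -1.   ]
az (tool z down) 0.09578217549507784
```

```bash
python3 -m handwheel '[{"dx":-0.035,"dy":-0.042,"dz":-0.05},{"dx":-0.07,"dy":-0.084,"dz":-0.06},{"dx":-0.105,"dy":-0.126,"dz":-0.06},{"dx":-0.14,"dy":-0.168,"dz":-0.06},{"dx":-0.175,"dy":-0.21,"dz":-0.06}]' 255;  python3 -m handwheel '[{"dx":-0.035,"dy":-0.042},{"dx":-0.07,"dy":-0.084},{"dx":-0.105,"dy":-0.126},{"dx":-0.14,"dy":-0.168},{"dx":-0.175,"dy":-0.21}]'; python3 - <<'E'
from h import *
plan((.652,.0785,.28),np.radians(99))
E
```

```text
t 0.1 tcp [ 0.1563 -0.6046  0.2302] F [ 0.5 -0.2  0.4] w 1.001 j [-1.44  0.05  1.61 -0.    1.48 -0.12]
shift [-0.5374 -0.6509 -0.0487]
toolx yaw -75.51208559155067 tool z [-0.     0.002 -1.   ]
az (tool z down) 0.09578217549507784invalid input at $[0]: expected keys dx, dy, dz, ax, ay, az
invalid input at $[0]: expected keys dx, dy, dz, ax, ay, az
```

All six keys are needed in each row.

```bash
python3 -m handwheel '[{"dx":-0.035,"dy":-0.042,"dz":-0.05,"ax":0,"ay":0,"az":0.05},{"dx":-0.07,"dy":-0.084,"dz":-0.06,"ax":0,"ay":0,"az":0.096},{"dx":-0.105,"dy":-0.126,"dz":-0.06,"ax":0,"ay":0,"az":0.096},{"dx":-0.14,"dy":-0.168,"dz":-0.06,"ax":0,"ay":0,"az":0.096},{"dx":-0.175,"dy":-0.21,"dz":-0.06,"ax":0,"ay":0,"az":0.096}]' 255; python3 - <<'E'
from h import *
plan((.652,.0785,.28),np.radians(99))
E
```

```text
time: 0.72
tool_pos: [0.3165, -0.3814, 0.2909]
tool_rot: [-0.0, 0.76, -0.65, -0.0]
contact_force: [0.9, -0.7, -1.0]
gripper_width: -0.003
t 0.725 tcp [ 0.3165 -0.3814  0.2909] F [ 0.9 -0.7 -1. ] w -0.003 j [-1.03 -0.29  1.83  0.    1.6   0.39]
shift [-0.402  -0.4031  0.011 ]
toolx yaw -81.03262322425742 tool z [-0.  0. -1.]
az (tool z down) -0.0005693826759083365
```

```bash
python3 -m handwheel '[{"dx":-0.04,"dy":-0.04,"dz":0,"ax":0,"ay":0,"az":0},{"dx":-0.08,"dy":-0.08,"dz":0,"ax":0,"ay":0,"az":0},{"dx":-0.12,"dy":-0.12,"dz":0,"ax":0,"ay":0,"az":0},{"dx":-0.16,"dy":-0.16,"dz":0,"ax":0,"ay":0,"az":0},{"dx":-0.2,"dy":-0.2,"dz":0,"ax":0,"ay":0,"az":0}]'; python3 -m handwheel '[{"dx":-0.04,"dy":-0.04,"dz":0,"ax":0,"ay":0,"az":0},{"dx":-0.08,"dy":-0.08,"dz":0,"ax":0,"ay":0,"az":0},{"dx":-0.12,"dy":-0.12,"dz":0,"ax":0,"ay":0,"az":0},{"dx":-0.16,"dy":-0.16,"dz":0,"ax":0,"ay":0,"az":0},{"dx":-0.2,"dy":-0.2,"dz":0,"ax":0,"ay":0,"az":0}]'; python3 - <<'E'
from h import *
plan((.652,.0785,.235),np.radians(99))
E
```

```text
time: 1.35
tool_pos: [0.4828, -0.1526, 0.291]
tool_rot: [0.0, 0.76, -0.65, -0.0]
contact_force: [1.0, -0.2, 0.1]
gripper_width: 0.002
time: 1.98
tool_pos: [0.6492, 0.0761, 0.2907]
tool_rot: [0.0, 0.76, -0.649, -0.0]
contact_force: [-0.2, -0.2, 0.2]
gripper_width: 0.003
t 1.975 tcp [0.6492 0.0761 0.2907] F [-0.2 -0.2  0.2] w 0.003 j [ 0.    0.09  1.47 -0.    1.58  1.42]
shift [-0.0019 -0.0032  0.0557]
toolx yaw -81.00243915058364 tool z [-0.001 -0.    -1.   ]
az (tool z down) -4.257120863648822e-05
```

```bash
python3 -m handwheel '[{"dx":-0.002,"dy":-0.003,"dz":0.02,"ax":0,"ay":0,"az":0},{"dx":-0.002,"dy":-0.003,"dz":0.05,"ax":0,"ay":0,"az":0}]'; python3 - <<'E'
from h import *
from plant import manip
for n,b in(("side",(270,400,130,275)),("top",(225,365,150,260))):
    f=manip.grab_frame(n);c=f["image"][b[2]:b[3],b[0]:b[1]];cv2.imwrite(f"pics/{n}1.png",cv2.resize(c,None,fx=4,fy=4))
E
```

```text
time: 2.22
tool_pos: [0.6515, 0.0773, 0.2407]
tool_rot: [-0.0, 0.761, -0.649, 0.0]
contact_force: [-0.2, -1.1, -0.3]
gripper_width: -0.003
```

View pics/side1.png

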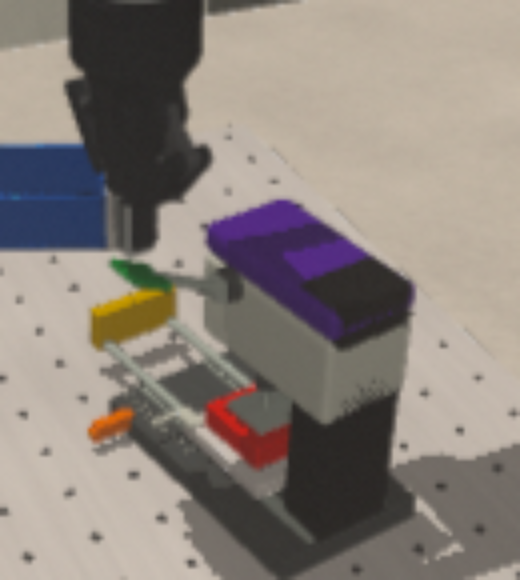

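The closed fingertips, at about crop (130,248), stand just above the green pad at crop (140,275), so I'll press down now.

```bash
python3 -m handwheel '[{"dx":0,"dy":0,"dz":0.014,"ax":0,"ay":0,"az":0},{"dx":0,"dy":0,"dz":0.026,"ax":0,"ay":0,"az":0},{"dx":0,"dy":0,"dz":0.038,"ax":0,"ay":0,"az":0},{"dx":0,"dy":0,"dz":0.05,"ax":0,"ay":0,"az":0},{"dx":0,"dy":0,"dz":0.062,"ax":0,"ay":0,"az":0}]'; python3 -m handwheel '[{"dx":0,"dy":0,"dz":0.006,"ax":0,"ay":0,"az":0},{"dx":0,"dy":0,"dz":0.01,"ax":0,"ay":0,"az":0}]'
```

```text
time: 2.95
tool_pos: [0.6515, 0.0767, 0.1792]
tool_rot: [-0.0, 0.76, -0.65, 0.0]
contact_force: [0.8, -1.3, 3.8]
gripper_width: 0.0
time: 3.2
tool_pos: [0.6504, 0.0768, 0.1684]
tool_rot: [0.001, 0.76, -0.65, -0.001]
contact_force: [-0.1, -1.3, 3.4]
gripper_width: -0.001
```

```bash
python3 -m handwheel '[{"dx":0,"dy":0,"dz":0.002,"ax":0,"ay":0,"az":0},{"dx":0,"dy":0,"dz":0.004,"ax":0,"ay":0,"az":0}]';python3 -m handwheel '[{"dx":0,"dy":0,"dz":0.002,"ax":0,"ay":0,"az":0},{"dx":0,"dy":0,"dz":0.002,"ax":0,"ay":0,"az":0}]'
```

```text
time: 3.45
tool_pos: [0.6513, 0.0771, 0.1655]
tool_rot: [-0.0, 0.76, -0.65, 0.0]
contact_force: [-0.9, -0.5, 4.1]
gripper_width: 0.0
time: 3.7
tool_pos: [0.6517, 0.077, 0.1647]
tool_rot: [-0.001, 0.76, -0.65, 0.001]
contact_force: [-0.6, -0.7, 6.7]
gripper_width: 0.002
```

```bash
python3 -m handwheel '[{"dx":0,"dy":0,"dz":0.002,"ax":0,"ay":0,"az":0},{"dx":0,"dy":0,"dz":0.002,"ax":0,"ay":0,"az":0}]';python3 -m handwheel '[{"dx":0,"dy":0,"dz":0.001,"ax":0,"ay":0,"az":0},{"dx":0,"dy":0,"dz":0.001,"ax":0,"ay":0,"az":0},{"dx":0,"dy":0,"dz":0.001,"ax":0,"ay":0,"az":0}]'
```

```text
time: 3.95
tool_pos: [0.6522, 0.0771, 0.1643]
tool_rot: [-0.001, 0.76, -0.649, 0.001]
contact_force: [-3.0, 0.6, 10.8]
gripper_width: 0.003
time: 4.32
tool_pos: [0.6525, 0.0771, 0.1641]
tool_rot: [-0.001, 0.76, -0.649, 0.001]
contact_force: [-2.3, 0.9, 12.5]
gripper_width: -0.001
```

The force climbed to 12.5 N with no further travel, so the lever is at its stop. I'll back off and check it in a picture.

```bash
python3 -m handwheel '[{"dx":0,"dy":0,"dz":-0.03,"ax":0,"ay":0,"az":0},{"dx":0.0,"dy":0,"dz":-0.09,"ax":0,"ay":0,"az":0},{"dx":0.04,"dy":0,"dz":-0.12,"ax":0,"ay":0,"az":0},{"dx":0.1,"dy":0.03,"dz":-0.12,"ax":0,"ay":0,"az":0},{"dx":0.15,"dy":0.05,"dz":-0.12,"ax":0,"ay":0,"az":0}]' 80; python3 - <<'E'
from h import *
from plant import manip
for n,b in(("side",(270,400,130,275)),("top",(225,365,150,260))):
    f=manip.grab_frame(n);c=f["image"][b[2]:b[3],b[0]:b[1]];cv2.imwrite(f"pics/{n}2.png",cv2.resize(c,None,fx=4,fy=4))
    m=cv2.inRange(cv2.cvtColor(f["image"],cv2.COLOR_BGR2HSV),(50,120,60),(85,255,255))[150:260,255:400];q=np.argwhere(m)
    if len(q): q=q.mean(0);p=q[::-1]+[255,150];print(n,p,onz(f,*p,.16),len(np.argwhere(m)))
plan((.572,-.108,.12),np.radians(99))
E
```

```text
time: 4.95
tool_pos: [0.6245, -0.0803, 0.2801]
tool_rot: [0.0, 0.761, -0.649, -0.0]
contact_force: [-0.1, 0.1, -0.1]
gripper_width: 0.687
side [304.35632184 218.57471264] [0.64660509 0.07496187 0.16      ] 87
top [293.16666667 193.38095238] [0.65002884 0.07760108 0.16      ] 42
t 5.05 tcp [ 0.6237 -0.0837  0.2793] F [-0.2  0.5  0.1] w 0.686 j [-0.25  0.04  1.55 -0.    1.56  1.17]
shift [0.0161 0.0544 0.1595]
toolx yaw -81.36306225897374 tool z [-0.002 -0.001 -1.   ]
az (tool z down) -0.006336631808819604
```

View pics/side2.png

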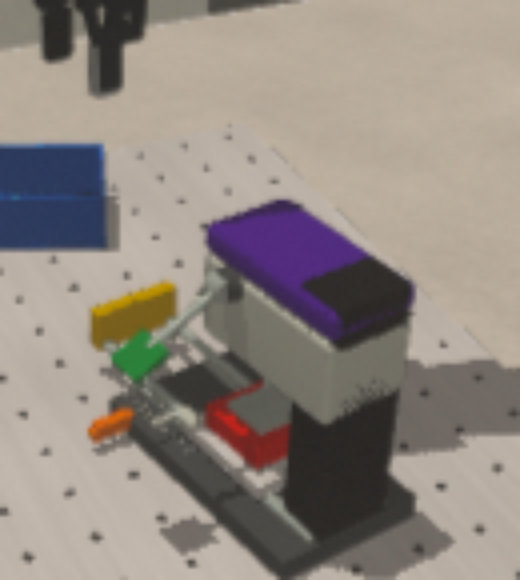

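The green pad is now low at crop (140,353), which projects to z≈0.16. The lever is down and the stage is still in. Next is the handle.

```bash
python3 -m handwheel '[{"dx":0.008,"dy":0.027,"dz":0.04,"ax":0,"ay":0,"az":0},{"dx":0.016,"dy":0.054,"dz":0.09,"ax":0,"ay":0,"az":0},{"dx":0.016,"dy":0.054,"dz":0.13,"ax":0,"ay":0,"az":0},{"dx":0.016,"dy":0.054,"dz":0.16,"ax":0,"ay":0,"az":0},{"dx":0.016,"dy":0.054,"dz":0.16,"ax":0,"ay":0,"az":0}]'; python3 - <<'E'
from h import *
from plant import manip
for n,b in(("side",(240,370,130,275)),("top",(255,395,150,260))):
    f=manip.grab_frame(n);c=f["image"][b[2]:b[3],b[0]:b[1]];cv2.imwrite(f"pics/{n}3.png",cv2.resize(c,None,fx=4,fy=4))
plan((.572,-.108,.036),np.radians(99))
E
```

```text
time: 5.68
tool_pos: [0.5717, -0.1019, 0.1163]
tool_rot: [0.001, 0.76, -0.649, -0.004]
contact_force: [-1.1, 0.7, 0.9]
gripper_width: 0.687
t 5.775 tcp [ 0.5747 -0.1029  0.1207] F [ 0.6 -0.4  1.3] w 0.688 j [-0.3   0.05  1.81  0.    1.29  1.11]
shift [0.0046 0.0034 0.0847]
toolx yaw -80.98803650767387 tool z [ 0.  0. -1.]
az (tool z down) 0.0002088023311284104
```

View pics/side3.png

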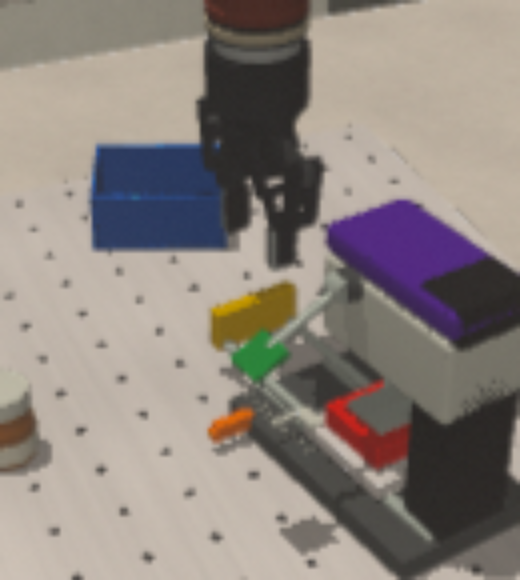

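The open fingers straddle the yellow bar at crop (255,315). I'll go down over it.

```bash
python3 -m handwheel '[{"dx":0.005,"dy":0.003,"dz":0.02,"ax":0,"ay":0,"az":0},{"dx":0.005,"dy":0.003,"dz":0.045,"ax":0,"ay":0,"az":0},{"dx":0.005,"dy":0.003,"dz":0.07,"ax":0,"ay":0,"az":0},{"dx":0.005,"dy":0.003,"dz":0.085,"ax":0,"ay":0,"az":0},{"dx":0.005,"dy":0.003,"dz":0.085,"ax":0,"ay":0,"az":0}]'; python3 - <<'E'
from h import *
from plant import manip
for n,b in(("side",(240,370,130,275)),("top",(255,395,150,260))):
    f=manip.grab_frame(n);c=f["image"][b[2]:b[3],b[0]:b[1]];cv2.imwrite(f"pics/{n}4.png",cv2.resize(c,None,fx=4,fy=4))
plan((.572,-.108,.036),np.radians(99))
E
```

```text
time: 6.4
tool_pos: [0.5714, -0.1086, 0.0341]
tool_rot: [0.0, 0.76, -0.65, -0.001]
contact_force: [0.4, 0.5, 0.3]
gripper_width: 0.685
t 6.5 tcp [ 0.5728 -0.109   0.0361] F [-0.4 -0.2  0.5] w 0.685 j [-0.32  0.15  1.85 -0.    1.13  1.1 ]
shift [-0.0012  0.0007  0.0001]
toolx yaw -81.01665503122572 tool z [ 0.001 -0.    -1.   ]
az (tool z down) -0.00029068513191177203
```

View pics/side4.png

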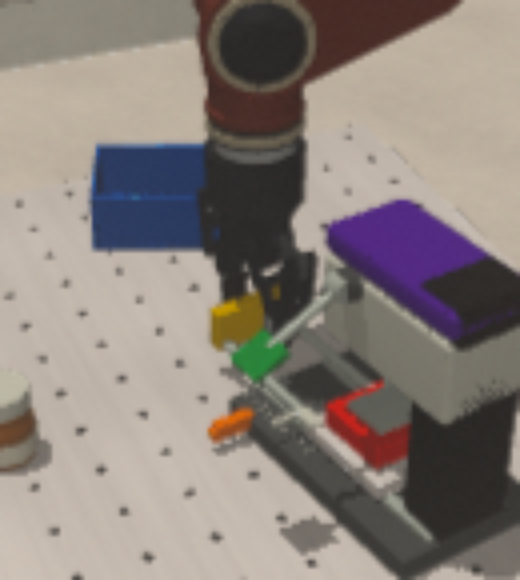

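The fingers are on both sides of the bar at crop (245,315). Closing the gripper.

```bash
python3 -m handwheel '[{"dx":0,"dy":0,"dz":0,"ax":0,"ay":0,"az":0},{"dx":0,"dy":0,"dz":0,"ax":0,"ay":0,"az":0},{"dx":0,"dy":0,"dz":0,"ax":0,"ay":0,"az":0},{"dx":0,"dy":0,"dz":0,"ax":0,"ay":0,"az":0},{"dx":0,"dy":0,"dz":0,"ax":0,"ay":0,"az":0}]' 255; python3 -m handwheel '[{"dx":0.004,"dy":0,"dz":0,"ax":0,"ay":0,"az":0},{"dx":0.008,"dy":0,"dz":0,"ax":0,"ay":0,"az":0},{"dx":0.012,"dy":0,"dz":0,"ax":0,"ay":0,"az":0},{"dx":0.016,"dy":0,"dz":0,"ax":0,"ay":0,"az":0},{"dx":0.02,"dy":0,"dz":0,"ax":0,"ay":0,"az":0}]'
```

```text
time: 7.12
tool_pos: [0.5727, -0.109, 0.0362]
tool_rot: [-0.0, 0.761, -0.649, 0.001]
contact_force: [-1.2, 0.4, 5.3]
gripper_width: 0.157
time: 7.75
tool_pos: [0.5761, -0.1274, 0.0362]
tool_rot: [-0.001, 0.761, -0.649, -0.0]
contact_force: [0.3, 5.7, 5.5]
gripper_width: 0.158
```

```bash
python3 -m handwheel '[{"dx":0.004,"dy":0,"dz":0,"ax":0,"ay":0,"az":0},{"dx":0.008,"dy":0,"dz":0,"ax":0,"ay":0,"az":0},{"dx":0.012,"dy":0,"dz":0,"ax":0,"ay":0,"az":0},{"dx":0.016,"dy":0,"dz":0,"ax":0,"ay":0,"az":0},{"dx":0.016,"dy":0,"dz":0,"ax":0,"ay":0,"az":0}]'; python3 - <<'E'
from h import *
from plant import manip
for n,b in(("side",(275,345,200,260)),("top",(280,380,170,245))):
    f=manip.grab_frame(n);pickle.dump(f,open(f"{n}5.pkl","wb"));c=f["image"][b[2]:b[3],b[0]:b[1]];cv2.imwrite(f"pics/{n}5.png",cv2.resize(c,None,fx=8,fy=8,interpolation=cv2.INTER_NEAREST))
plan((.572,-.108,.036),np.radians(99))
E
```

```text
time: 8.38
tool_pos: [0.5789, -0.1429, 0.0362]
tool_rot: [-0.002, 0.761, -0.649, -0.0]
contact_force: [1.0, 6.9, 5.4]
gripper_width: 0.155
t 8.475 tcp [ 0.5789 -0.1427  0.0362] F [0.6 7.  5.2] w 0.157 j [-0.37  0.18  1.82  0.    1.14  1.04]
shift [-0.0354  0.0013  0.0003]
toolx yaw -80.9524417894873 tool z [ 0.002  0.002 -1.   ]
az (tool z down) 0.0008300473598037428
```

View pics/side5.png

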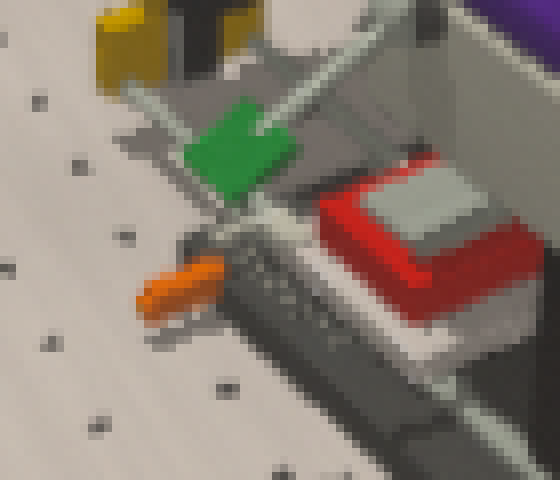

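View pics/top5.png

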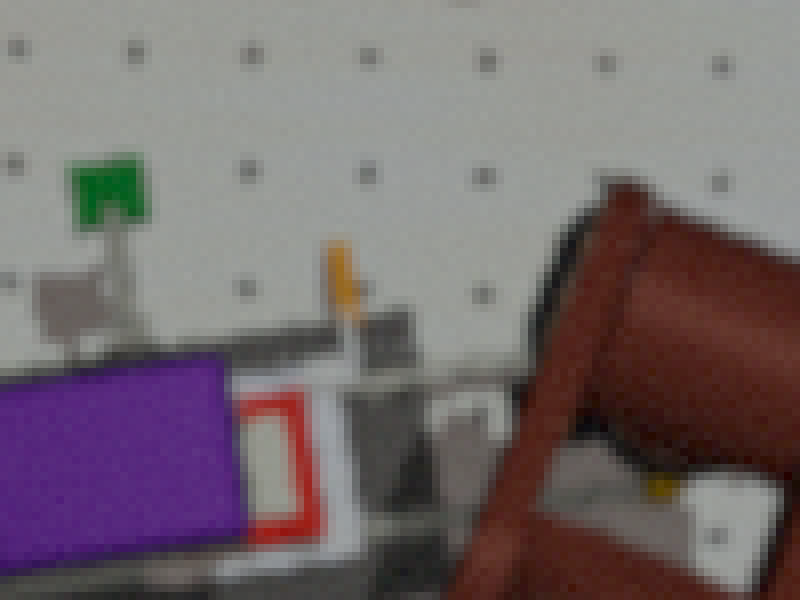

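```bash
python3 - <<'E'
from h import *
S=pickle.load(open("side5.pkl","rb"));T=pickle.load(open("top5.pkl","rb"))
X=np.array([-.156,.988]);Y=np.array([-.988,-.156])
h=np.array([.572,-.108])
def rel(p): return (np.array([(p[:2]-h)@X,(p[:2]-h)@Y])*1000).round(1)
im=T["image"].astype(float)
sat=im.max(2)-im.min(2)
for v in range(200,211):
    w=np.clip(sat[v,317:330]-30,0,None)
    if w.sum()>40: u=317+(w*np.arange(13)).sum()/w.sum();print('clip',v,round(u,2),rel(onz(T,u,v,.032)))
print(im[207:218,318:330].min(2).astype(int))
z=S["z_map"]
print(S["image"][224:236,298:312].min(2))
# side: clip orange mask pts from depth
m=cv2.inRange(cv2.cvtColor(S["image"],cv2.COLOR_BGR2HSV),(8,150,80),(20,255,255));m[:225]=0;m[245:]=0;m[:,:285]=0;m[:,320:]=0
q=np.argwhere(m)
for v in sorted(set(q[:,0])):
    us=q[q[:,0]==v,1];print(v,us.min(),us.max())
# predicted pixel of clip/pointers
for d in(0,-5,5): print(d,'ptr tip pred side',[np.round(proj(S,np.r_[h+X*(.0813+d/1e3)+Y*y,.049]),1) for y in(-.046,-.036)],'top',[np.round(proj(T,np.r_[h+X*(.0813+d/1e3)+Y*y,.049]),1) for y in(-.046,-.036)])
E
```

```text
clip 201 321.88 [ 81.9 -86.5]
clip 202 321.88 [ 82.4 -83.1]
clip 203 321.98 [ 82.5 -79.8]
clip 204 322.18 [ 82.3 -76.3]
clip 205 322.45 [ 81.8 -72.9]
clip 206 322.66 [ 81.6 -69.4]
clip 207 322.77 [ 81.6 -66.1]
clip 208 323.07 [ 81.1 -62.6]
clip 209 323.63 [ 79.7 -59. ]
[[151 145 116  76  50  49  72 117 140 149 146 144]
 [151 146 123  91  84  80  90 122 139 140 127 116]
 [143 141 125 100  98 108  88  96 105 102  91  83]
 [118 111 100  85 103 122  91  69  69  72  67  67]
 [ 84  76  69  71 103 129 107  72  60  67  63  63]
 [ 66  65  62  63  94 131 119  79  67  73  68  70]
 [ 72  70  77  85 103 131 127  92  69  76  71  77]
 [ 97 104 114 118 124 137 128  97  69  70  70  72]
 [130 139 145 149 148 144 130  94  68  70  74  78]
 [147 152 154 156 151 150 133 102  90  95 102 104]
 [148 147 151 151 145 143 133 116 115 117 119 116]]
[[116  97 111 151 101  50  42  62 115 148 108  93  80  76]
 [158 116  99 111 148  79  76  71 127 147 145 112 102  78]
 [166 158 119 115  98 103 120  92 112 145 165 174 157 111]
 [166 164 154 146  85 103 113 139 151 165 169 163 163 157]
 [155 144 105 116 117 140 148 12
[... 191 characters left out ...]
 91 103 114]
 [ 52  46  42  42  47  72  86  93  72  82  60  73 100 103]
 [ 34   7   6  12  22  52  68  71  73 102  71  60  77  94]
 [  8  16  19  27  33  54  61  75  86  75  85  77  81  69]
 [ 16  28  33  31  42  69  72  73  74  79 106  85 103  71]]
232 299 302
233 298 302
234 295 302
235 293 302
236 293 302
237 292 300
238 292 297
239 293 294
0 ptr tip pred side [array([304.4, 228.2]), array([307.2, 227.2])] top [array([323.8, 212.4]), array([324.2, 215.4])]
-5 ptr tip pred side [array([303.5, 227.4]), array([306.3, 226.3])] top [array([325.3, 212.2]), array([325.7, 215.2])]
5 ptr tip pred side [array([305.3, 229.1]), array([308.1, 228. ])] top [array([322.3, 212.6]), array([322.7, 215.6])]
```

```bash
python3 - <<'E'
from h import *
S=pickle.load(open("side0.pkl","rb"));S5=pickle.load(open("side5.pkl","rb"))
X=np.array([-.156,.988]);Y=np.array([-.988,-.156]);h=np.array([.572,-.108])
for z in(.03,.034,.038):print(z,np.round(proj(S,np.r_[h+X*.0815-Y*.074,z]),2),np.round(proj(S,np.r_[h+X*.0815-Y*.058,z]),2))
print('start ptr',[np.round(proj(S,np.r_[h+X*.118-Y*y,.049]),2) for y in(.046,.036)])
im=S["image"]
print(im[229:240,304:320].min(2))
# pure image shift of pointer region between start & now by template
a=im[229:240,304:318];
r=cv2.matchTemplate(S5["image"][218:246,288:322],a,cv2.TM_CCOEFF_NORMED);print(cv2.minMaxLoc(r))
print('shift/mm', (np.array(proj(S,np.r_[h+X*.081+Y*-.046,.049]))-proj(S,np.r_[h+X*.118+Y*-.046,.049]))/37)
E
```

```text
0.03 [296.48 236.4 ] [301.04 234.61]
0.034 [296.47 235.34] [301.04 233.56]
0.038 [296.46 234.28] [301.04 232.51]
start ptr [array([311.14, 234.71]), array([314.  , 233.58])]
[[ 75  69  77  95 115  94 105 132 143 118  82  72  69  71  70  71]
 [ 85  72  82  75  90 112  93 101 130 143 118  84  69  72  71  69]
 [ 76  82 100  71  72  85 112  85  99 128 144 122  97  89  70  69]
 [ 84  91  72  81  72  71  82 106 101 119 153 156 155 136  90  79]
 [ 70  71  80 100  73  82  87 113 134 149 161 153 156 154 137 115]
 [ 71  74  84  75  99 116 121 142 117  97 107 136 152 157 158 158]
 [ 71  71  70  83 133 122 116  92  81  83 105 100 128 151 150 150]
 [ 66  70  70  75  96  92  88  81  69  70  79  88 103 123 125 137]
 [ 54  66  69  72  73  75  94 100  68  72  71  78  93  98 113 165]
 [ 54  54  63  68  72  71  70  70  68  73  58  59  79  94 104 143]
 [ 53  54  54  63  69  70  68  68  58  71  63  80  61  87  94 110]]
(-0.5977163314819336, 0.82667076587677, (6, 17), (16, 11))
shift/mm [-0.18322867 -0.17645316]
```

```bash
python3 -m handwheel '[{"dx":0.001,"dy":0,"dz":0,"ax":0,"ay":0,"az":0},{"dx":0.0015,"dy":0,"dz":0,"ax":0,"ay":0,"az":0},{"dx":0.0015,"dy":0,"dz":0,"ax":0,"ay":0,"az":0}]'; python3 - <<'E'
from h import *
from plant import manip
a=np.mean([manip.grab_frame("top")["image"].astype(float) for _ in range(6)],0)
s=np.mean([manip.grab_frame("side")["image"].astype(float) for _ in range(6)],0)
np.savez("avg.npz",a=a,s=s)
for n,q,b in(("top",a,(300,350,190,225)),("side",s,(280,330,215,250))):
    cv2.imwrite(f"pics/{n}6.png",cv2.resize(q[b[2]:b[3],b[0]:b[1]].astype(np.uint8),None,fx=14,fy=14,interpolation=cv2.INTER_CUBIC))
print(a[200:217,318:329].astype(int)[:,:,0]);print(a[200:217,318:329].astype(int)[:,:,2])
plan((.572,-.108,.036),np.radians(99))
E
```

```text
time: 8.85
tool_pos: [0.5791, -0.144, 0.0362]
tool_rot: [-0.002, 0.761, -0.649, -0.0]
contact_force: [0.9, 7.2, 6.0]
gripper_width: 0.16
[[152 147 132 109 100 119 144 153 152 152 151]
 [154 148 119  75  55  98 141 153 153 153 152]
 [154 145 113  60  34  89 138 154 153 153 152]
 [154 145 110  56  29  77 128 150 153 152 152]
 [152 144 111  62  30  63 111 139 148 151 152]
 [152 143 111  66  30  43  82 114 134 148 152]
 [152 143 111  69  36  33  59  97 127 146 151]
 [152 143 112  77  58  59  76 115 140 148 146]
 [153 145 122  88  83  96  98 121 139 137 126]
 [145 140 123  95  96 116 100  97 105 103  93]
 [117 112 100  79  92 121 102  74  70  70  66]
 [ 82  77  72  62  82 114 108  77  64  65  64]
 [ 66  63  62  60  72 103 108  83  67  69  67]
 [ 69  71  77  80  85 109 116  91  72  76  71]
 [ 91 102 113 120 121 133 133 100  69  68  67]
 [120 137 145 147 147 151 143 107  73  69  75]
 [139 149 154 155 156 156 144 115  95  95 103]]
[[153 149 147 151 153 153 153 153 152 153 153]
 [153 148 141 149 155 155 153 152 152 152 152]
 [153 145 134 145 154 155 153 153 153 153 153]
 [153 144 127 138 151 
[... 167 characters left out ...]
[154 144 120 123 147 155 146 134 141 149 148]
 [154 146 126 120 141 154 153 143 141 139 128]
 [147 142 125 114 130 147 144 126 112 106  94]
 [118 114 103  91 110 133 126  99  78  73  70]
 [ 84  79  74  68  88 116 113  84  68  68  67]
 [ 68  66  65  62  73 102 108  85  69  71  70]
 [ 70  73  79  81  84 108 115  92  73  77  73]
 [ 91 102 113 118 120 130 131 100  71  70  71]
 [119 136 144 146 145 149 142 107  75  74  79]
 [137 147 152 153 154 153 143 117  99 101 108]]
t 9.45 tcp [ 0.5791 -0.144   0.0362] F [0.9 7.4 6.3] w 0.155 j [-0.37  0.18  1.82  0.    1.14  1.04]
shift [-0.0367  0.0013  0.0003]
toolx yaw -80.94988411393219 tool z [ 0.002  0.003 -1.   ]
az (tool z down) 0.0008746872194373978
```

View pics/top6.png

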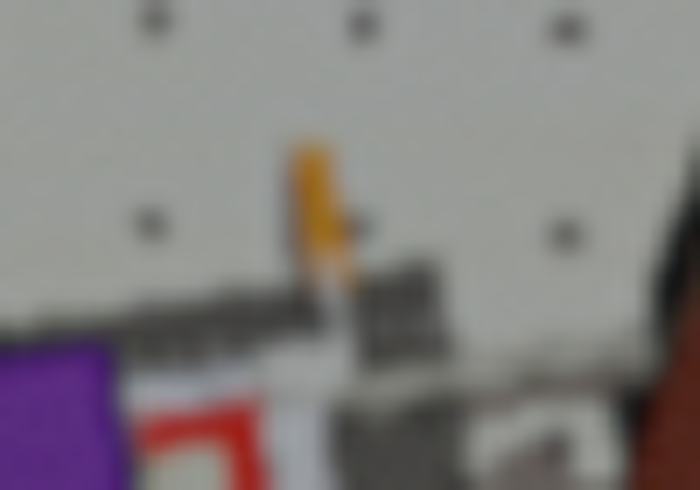

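View pics/side6.png

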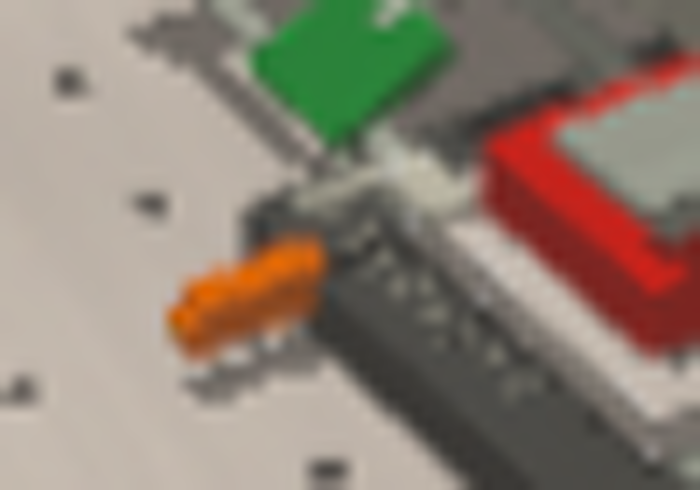

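```bash
python3 - <<'E'
from h import *
from plant import manip
T=manip.grab_frame("top");S=manip.grab_frame("side")
X=np.array([-.156,.988]);Y=np.array([-.988,-.156]);h=np.array([.572,-.108])
def P(f,u,v,n=1):
    z=f["z_map"][v,u];o,d=ray(f,u,v);p=o+d*z;return np.r_[((p[:2]-h)@X)*1000,((p[:2]-h)@Y)*1000,p[2]*1000].round(1)
print("top clip");[print(v,P(T,322,v),P(T,323,v)) for v in range(201,214)]
print("board",P(T,310,200),P(T,335,200),"base",P(T,327,212),P(T,328,213))
print("side clip/ptr")
for v in range(226,241):
    print(v,[tuple(P(S,u,v)) if True else 0 for u in range(293,308,2)])
E
```

```text
top clip
201 [ 81.6 -86.   35.3] [ 78.5 -85.1  39.6]
202 [ 82.2 -82.2  39. ] [ 78.8 -82.3  35.1]
203 [ 82.6 -79.   38.3] [ 79.2 -78.9  35.4]
204 [ 82.7 -77.2  25.4] [ 79.9 -74.8  41.6]
205 [ 83.4 -72.6  36.1] [ 80.3 -71.8  39.7]
206 [ 83.8 -69.7  32.3] [ 80.7 -68.2  41.2]
207 [ 84.1 -66.6  29.8] [ 81.  -65.5  35.7]
208 [ 84.9 -62.1  40.8] [ 82.  -60.5  51.2]
209 [ 85.3 -59.   38.7] [ 82.5 -56.8  54.9]
210 [ 85.6 -56.2  33.4] [ 82.7 -54.3  47.9]
211 [ 86.2 -52.3  39.1] [ 83.1 -51.3  44.9]
212 [ 86.6 -49.1  38. ] [ 83.9 -46.9  55.5]
213 [ 86.9 -46.4  32.3] [ 84.  -44.6  45.8]
board [120.8 -97.4  13.3] [ 36.7 -86.8   9.9] base [ 69.8 -47.8  29.7] [ 66.9 -44.   29.6]
side clip/ptr
226 [(np.float64(13.3), np.float64(-45.6), np.float64(13.7)), (np.float64(16.0), np.float64(-39.8), np.float64(13.1)), (np.float64(19.5), np.float64(-34.5), np.float64(13.3)), (np.float64(22.0), np.float64(-28.6), np.float64(12.5)), (np.float64(24.8), np.float64(-22.9), np.float64(12.0)), (np.float64(31.5), np.float64(-19.6), np.float64(15.0)), (np.float64(61.3), np.float64(-31.2), np.float64(38.6)), (np.float6
[... 5810 characters left out ...]
(14.3)), (np.float64(81.0), np.float64(-57.9), np.float64(12.7)), (np.float64(91.1), np.float64(-57.1), np.float64(19.3)), (np.float64(99.8), np.float64(-55.5), np.float64(24.6)), (np.float64(109.2), np.float64(-54.5), np.float64(30.6))]
240 [(np.float64(86.7), np.float64(-89.3), np.float64(26.4)), (np.float64(77.1), np.float64(-76.7), np.float64(14.3)), (np.float64(77.6), np.float64(-70.0), np.float64(11.7)), (np.float64(79.6), np.float64(-64.1), np.float64(10.6)), (np.float64(86.6), np.float64(-61.3), np.float64(14.2)), (np.float64(88.1), np.float64(-55.2), np.float64(12.6)), (np.float64(101.5), np.float64(-56.6), np.float64(22.4)), (np.float64(109.8), np.float64(-54.9), np.float64(27.3))]
```

Both views put the pointer within about 1 mm of the clip's centre, slightly on the inner (+x) side. I'll make one last fine pull and a final check.

```bash
python3 -m handwheel '[{"dx":0.0007,"dy":0,"dz":0,"ax":0,"ay":0,"az":0},{"dx":0.0007,"dy":0,"dz":0,"ax":0,"ay":0,"az":0},{"dx":0.0007,"dy":0,"dz":0,"ax":0,"ay":0,"az":0},{"dx":0.0007,"dy":0,"dz":0,"ax":0,"ay":0,"az":0}]'; python3 - <<'E'
from h import *
from plant import manip
F=manip.grab_frame("side");f=F["image"];cv2.imwrite("pics/side7.png",f)
t=manip.grab_frame("top")["image"];q=cv2.resize(t[190:225,300:350],None,fx=14,fy=14,interpolation=cv2.INTER_CUBIC);cv2.imwrite("pics/top7.png",q)
a=t.astype(float)
for v in(203,205,206,207):
    w=np.clip(a[v,318:328,2]-a[v,318:328,0]-8,0,None);print('clip',v,318+(w*np.arange(10)).sum()/w.sum())
for v in(210,211,212):
    r=a[v,320:328].min(1);w=np.clip(r-np.median(r[[0,1,6,7]])-4,0,None);print('ptr',v,320+(w*np.arange(8)).sum()/w.sum())
plan((.572,-.108,.036))
E
```

```text
time: 10.05
tool_pos: [0.5792, -0.1447, 0.0362]
tool_rot: [-0.002, 0.761, -0.649, -0.0]
contact_force: [0.8, 7.5, 6.0]
gripper_width: 0.155
clip 203 322.04676258992805
clip 205 322.44267515923565
clip 206 322.6657060518732
clip 207 322.7112676056338
ptr 210 322.3581081081081
ptr 211 323.5402298850575
ptr 212 323.93
t 10.15 tcp [ 0.5792 -0.1447  0.0362] F [1.  8.5 6. ] w 0.159 j [-0.37  0.18  1.82  0.    1.14  1.04]
shift [-0.0373  0.0013  0.0003]
toolx yaw -80.94293541587531 tool z [ 0.002  0.003 -1.   ]
```

View pics/side7.png

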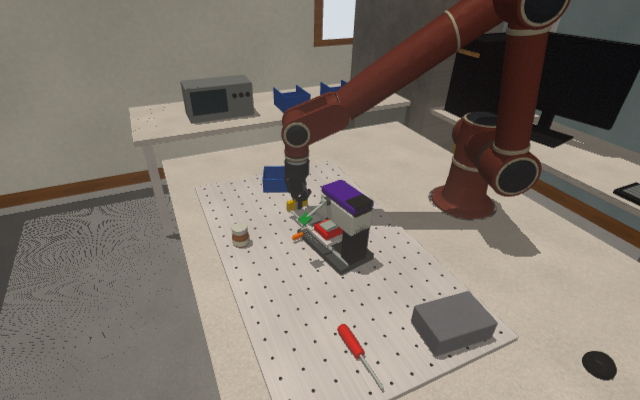

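The picture shows the handle gripped at (295,205), the green pad down at (305,219), and the bin, jar, screwdriver and controller where they began. In the top view the pointer columns (323.5 and 323.9) match the clip line carried on to those rows (about 323.5 and 323.7).

```bash
python3 -c "
from plant import manip
print(manip.job_done())"
```

```text
the job is handed in; nothing more can be done
None
```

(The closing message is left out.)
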